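Knock home the slanted locking pin of a plaster mould

ROBOT

A 6-joint arm with a two-finger parallel gripper is mounted at the origin on the work surface. World frame = base frame: x ahead of the robot, y to its left, z up, the work surface at z = 0. Lengths are in m, angles in rad, forces in N, time in s.
With the tool pointing down it reaches from about 0.3 to 0.875 m from the base axis. Payload 6.4 kg.
Tool frame: the origin (TCP) lies at the very end of the fingers, on their centre line; the grasp point (between the pads) lies 19 mm behind it; y points along the fingers, z is the direction in which the jaws open and shut, and the axes are right-handed (so a half turn about y gives the same grasp; the last joint's range is limited). The gripper opens to 85 mm and grips with 20 to 120 N. Pads are 22 mm wide; open, the fingers measure 114 mm over their backs; the gripper's body (76 mm by 85 mm) begins 54 mm behind the grasp point. The pads swing forward as they close: fully open they stand 13 mm farther back than shut.
Start: joints at [-1.347, 0.181, 1.607, -0, 1.354, -0.206], TCP at [0.24, -0.523, 0.231] pointing down, gripper open.
Joint ranges: [-2.99, 2.99], [-0.89, 2.07], [0.3, 2.58], [-1.14, 4.28], [0, 2.63], [-3.12, 3.12]. Speed limits (rad/s): [2.57, 2.57, 3.01, 3.14, 3.14, 3.14].

INTERFACE

Orientations are given as a unit quaternion [x, y, z, w].
In Python, from bench import arm gives the robot as it stands.
- The arm moves only by the shell command python3 -m crank 'ROWS' [OPENING] [FORCE]. ROWS is JSON, a list of rows, each a list of 4 numbers: the shift along the world's x, y, z in mm, then the turn about the world's z in rad. In form: [[tx, ty, tz, turn], ...]. A call has exactly 10 rows; each row shifts and turns the commanded pose from where the row before left it; what a row does not reach is not made up. A row lasts 1/12 s, in which the tool goes at most 41.7 mm and 7.16 degrees, less where a joint would pass 70% of its speed; a pose out of reach is approached as far as the arm can. A call with a gripper value outside its range is refused whole. OPENING is the closure, from 0 (fully open) to 1 (shut), set as the call begins (- or left out, the last holds). The fingers move at their own pace and stop on an object; FORCE is the grip in N (left out, the last holds). Time passes only in rows, so rows that do not move let the fingers close, or fill a call up. It gives the time, the measured TCP pose, the force and the opening at its end, in the units of the state.
- arm.read_state(): the state, without advancing time (a new reading comes with each control period).
- arm.snapshot(name): name is "side" or "top"; returns a dict with "color" (480x640x3 uint8, red, green, blue), "z_map" (480x640 float32, m along the optical axis (not along the pixel's ray), 0 where there is no reading), "fovy" (degrees; the focal length in pixels is half the picture's height over the tangent of half this angle, whatever the lens; pixels are square), "cx", "cy" (the principal point, pixels), "dist" ([k1, k2, p1, p2, k3] as OpenCV has them; the pictures are not rectified), "eye" and "rotation" of the camera in the world. Camera axes: x right, y up, looking along -z (the intrinsics and any distortion apply to the point x, -y, -z); pixel columns grow to the right and rows downward; lengths in m; the calibration is good to about 2 mm. A picture is of the moment at which its call begins.
- arm.hand_in(): hands the job in, once; it reports no verdict.
The state is a dict: "clock": time; "qpos": joint angles; "dq": joint speeds; "joint_efforts": joint torques, N m; "ee_pos": TCP position; "tcp_rot": TCP orientation; "contact_force": force on the tool from outside, world axes, zero at the start; "moment": the same for the moment, N m; "gripper_width": finger opening in m.
Only numpy, scipy, OpenCV 4.12 (cv2) and the standard library are available. Lean on these libraries where they do the work, as an engineer would, in place of code of your own. Each camera call takes 0.05 s, during which the arm holds its last target. There are 200 camera calls.

TASK

Take the mallet and, with its face held square to the slanted red-headed locking pin of the plaster mould, give the pin a brisk knock that sends it about halfway down, then lift the mallet clear of it. Then press it gently down with the mallet until it is fully home, and keep it firmly against its stop for a moment so that it sets, without bearing down so hard that the plaster cracks. Finally stand the mallet back on its blue pad, let go of it, and leave the other things on the bench alone.

Things in the scene. Friction and masses are not known exactly. Their poses are not given: they have to be found in the camera images.
- mallet: Rubber mallet, about 0.35 kg, standing on its striking face on the pad. Black cylindrical head with a white band, 50 mm in diameter, 90 mm tall; origin at the centre of the lower striking face, z up the head's axis, x along the level wooden handle, away from the head. Handle: straight bar 20 mm wide (y), 24 mm tall (z), its axis 55 mm above the striking face, from x = 25 to 150 mm.
- mallet_grip (a point): Yellow-taped part of the handle, 22 mm long, where to grip: x = 60, y = 0, z = 55 mm in the mallet's frame; fingers close along the mallet's y. The pin pushes on the head beside the hand, so grip firmly (about 100 N).
- pad: Fixed blue square pad, 120 x 120 x 6 mm, on which the mallet stands; origin at the centre of its underside, z up.
- mould: Fixed mould case: grey pin block (105 x 100 mm, 123 mm high) with a slanted face towards the robot; behind it (x = 75 to 295, y = -190 to 70 mm in its frame) a timber frame 60 mm high round rough white plaster, up to 65 mm high. Origin on the bench below the collar; x away from the robot at yaw 0, z up; yaw up to 0.35 rad either way.
- collar: Brass collar, 38 mm in diameter, on the slanted face, 105 mm above the bench; it guides the pin. Origin at the centre of its outer face, z outwards along the pin's axis, which leans 30 degrees from vertical towards the mould's -x (roughly towards the robot); y is the mould's y. The grey face round it (80 x 80 mm) lies 6 mm below its outer face.
- pin: Sprung steel pin with a flat red head, 22 mm in diameter, sliding along the collar's z. Origin at the centre of the head's top; axes as the collar's. Its top stands 31 to 44 mm out of the collar at the start; about halfway means 18 to 27 mm out. Only the mallet may push it, square to within 20 degrees. Brisk: the pin moves at over 40 mm/s.
- pin_head (a point): Centre of the pin head's top. The pin yields to 8 N at first, rising to 14 N (spring, friction), and stays where left. Its hard stop is hidden: fully home, its top is somewhere from 9 to 16 mm out of the collar, not told by where it starts. There it moves no more and the force rises steeply: press with 18 N or more (25 N is right) for half a second to set it; over 40 N cracks the plaster.
- tub: Bystander: white plastic tub, 110 mm in diameter, 100 mm tall; origin under its centre.
- rosette: Bystander: plaster rosette, 96 mm in diameter, 25 mm thick, lying on the bench; origin under its centre.
- jar: Bystander: amber jar with a black cap, 60 mm in diameter, 100 mm tall; origin under its centre.
Not all that is in view belongs to the job. Of the things that look like the pad, take the one that is farthest to the robot's left at the start.

How it is judged:
On the way, in this order (a step that is already met when the one before it is completed fails the run):
1. the mallet knocks the pin briskly (pin moving at more than 40 mm/s under the mallet) (contact force between mallet and pin above 1 N and linear speed of pin above 0.04 m/s).
2. the mallet is lifted more than 20 mm clear of the pin, which stands about halfway (18 to 27 mm out of the collar) (z of pin in the frame of collar between 0.018 and 0.027 m and z of mallet in the frame of pin above 0.02 m and contact force between mallet and pin below 0.1 N), for 0.1 s.
3. the mallet keeps the pin firmly against its stop: pressed with 18 to 40 N and moving no more, so that it is fully home (z of pin in the frame of collar below 0.0165 m and contact force between mallet and pin above 18 N and linear speed of pin below 0.005 m/s), for 0.25 s.
At the end, for the whole second after the job is handed in: The pin is down where its stop is (its top at most 16.5 mm out of the collar) and the mallet stands at rest, upright on its striking face, on the blue pad, its head within 35 mm of the pad's centre (z of pin in the frame of collar below 0.0165 m and horizontal distance between mallet and pad below 0.035 m and z of mallet in the frame of pad below 0.01 m and angle between mallet's own z axis and vertical below 0.1 rad and linear speed of mallet below 0.02 m/s); the robot touches nothing.
It fails at once if the mallet bears on the pin or the mould with more than 40 N (contact force between mallet and mould above 40 N).
It fails at once if the mallet meets the pin more than 20 degrees out of square (contact force between mallet and pin above 2 N and angle between the z axis of mallet and the z axis of pin, either way round above 0.35 rad).
It fails at once if the robot itself touches the pin (contact force between any of the fingers, the arm and pin above 1 N).
It fails at once if the tub, the rosette or the jar is shifted more than 20 mm (distance of any of tub, rosette, jar from where it was at the start of the episode above 0.02 m).
It also fails if it takes over 54 s, if anything falls off the work surface, if the arm or the gripper's body presses on something with over 40 N, if the wrist force passes 120 N, or if a joint passes its speed limit or range.

## Working session

There is one attempt and no reset: what is moved stays moved. The work goes in short steps, Python scripts to look and compute and a shell command to move; the robot and the scene stay as the last step left them, time stands still between calls to the robot, and variables do not carry over. Pictures are saved under pics/ and viewed, about 8 in all and at most 12, crops included, and the job is handed in when it is done.

```bash
sed -i "s/np.array(s\['rotation'\]).T/R.from_quat(s['rotation']).as_matrix().T/; 1a from scipy.spatial.transform import Rotation as R" h.py; python3 -c "
from h import *
print(R.from_quat(arm.read_state()['tcp_rot']).as_matrix().round(3))"
```

```text
[[-0.909 -0.     0.417]
 [-0.417  0.002 -0.909]
 [-0.    -1.    -0.002]]
```

View pics/top0.png

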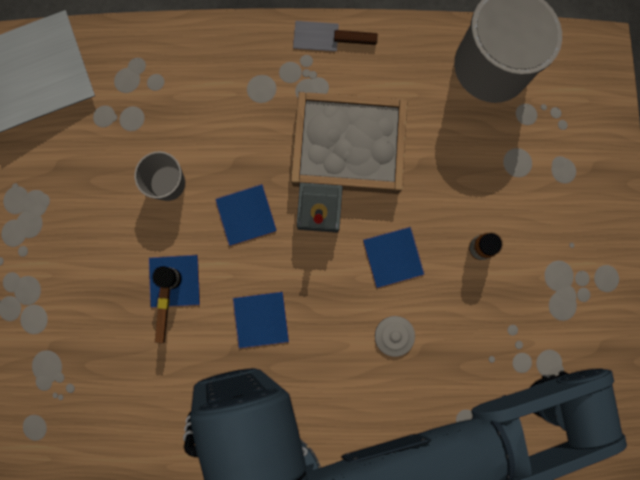

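View pics/side0.png

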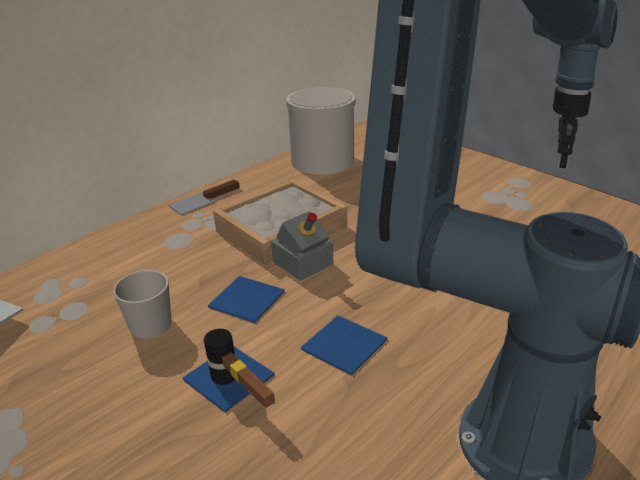

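Top view: mallet head (166,278) on the left pad (175,281), handle pointing towards the robot with yellow tape at (162,304); tub (160,176); pin block (320,207) with pin head (318,218); frame (350,143). Side view: the pin head is at (312,216). Left pad = target.

```bash
cat > m.py <<'E'
from h import *
t=dict(np.load('top.npz'));s=dict(np.load('side.npz'))
def cent(s,lo,hi,box):
    h=cv2.cvtColor(s['color'],cv2.COLOR_RGB2HSV); m=cv2.inRange(h,lo,hi); k=np.zeros_like(m); x0,y0,x1,y1=box; k[y0:y1,x0:x1]=255; m&=k
    v,u=np.nonzero(m); return np.array([u.mean(),v.mean()]),m
def tri(a,b):
    d1,d2=ray(t,a)[0],ray(s,b)[0]; A=np.c_[d1,-d2]; x=np.linalg.lstsq(A,s['eye']-t['eye'],rcond=None)[0]
    p,q=t['eye']+d1*x[0],s['eye']+d2*x[1]; return (p+q)/2,np.linalg.norm(p-q)
red=((0,150,90),(6,255,255))
a,_=cent(t,*red,(300,190,340,230)); b,_=cent(s,*red,(295,205,325,230)); 
h2=((170,150,90),(180,255,255))
print('pin',a,b,tri(a,b), depth(t,a.round()),depth(s,b.round()))
yel=((24,150,100),(32,255,255))
a,_=cent(t,*yel,(140,290,185,320)); b,_=cent(s,*yel,(220,350,260,390)); print('tape',a,b,tri(a,b),plane(t,a,.073),depth(s,b.round()))
blue=((100,120,60),(115,255,255))
_,m=cent(t,*blue,(140,245,210,315)); r=cv2.minAreaRect(np.argwhere(m)[:,::-1].astype(np.float32)); P=plane(t,cv2.boxPoints(r),.006); print('pad',P.mean(0),P.round(3).tolist())
# head top
h=cv2.cvtColor(t['color'],cv2.COLOR_RGB2HSV)
print('head',plane(t,[[165,277]],.096))
# frame outer: timber at 60mm: depth cloud
v,u=np.mgrid[80:240,270:420]; uv=np.c_[u.ravel(),v.ravel()]; X=depth(t,uv)
f=X[(X[:,2]>.054)&(X[:,2]<.063)]; 
for lo,hi in((.05,.07),(.115,.13)):
    f=X[(X[:,2]>lo)&(X[:,2]<hi)]; r=cv2.minAreaRect(f[:,:2].astype(np.float32)); print(lo,len(f),r,cv2.boxPoints(r).round(3).tolist())
E
python3 m.py; python3 -c "
import cv2
a=cv2.imread('pics/top0.png');cv2.imwrite('pics/c1.png',cv2.resize(a[80:360,130:430],None,fx=2.66,fy=2.1))"
```

```text
** On entry to DLASCL parameter number  4 had an illegal value
 ** On entry to DLASCL parameter number  4 had an illegal value
 ** On entry to DLASCL parameter number  4 had an illegal value
 ** On entry to DLASCL parameter number  4 had an illegal value
 ** On entry to DLASCL parameter number  5 had an illegal value
 ** On entry to DLASCL parameter number  4 had an illegal valuem.py:5: RuntimeWarning: Mean of empty slice.
  v,u=np.nonzero(m); return np.array([u.mean(),v.mean()]),m
  ret = ret.dtype.type(ret / rcount)
Traceback (most recent call last):
  File "m.py", line 12, in <module>
    print('pin',a,b,tri(a,b), depth(t,a.round()),depth(s,b.round()))
                    ~~~^^^^^
  File "m.py", line 7, in tri
    d1,d2=ray(t,a)[0],ray(s,b)[0]; A=np.c_[d1,-d2]; x=np.linalg.lstsq(A,s['eye']-t['eye'],rcond=None)[0]
                                                      ~~~~~~~~~~~~~~~^^^^^^^^^^^^^^^^^^^^^^^^^^^^^^^^
numpy.linalg.LinAlgError: SVD did not converge in Linear Least Squares
```

View pics/c1.png

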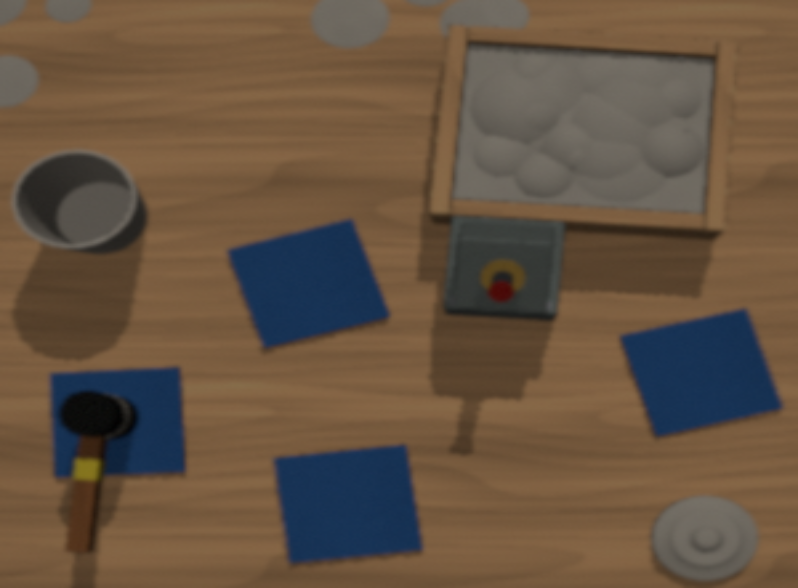

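Crop shows the pin head at roughly (318,218) full-image and the frame's near rail running slightly tilted; mallet handle close to world -x.

```bash
python3 - <<'E'
s=open('m.py').read()
i=s.index('def cent');j=s.index('def tri')
s=s[:i]+'''def cent(s,f,box):
    c=s['color'].astype(int); m=f(c[...,0],c[...,1],c[...,2]); k=np.zeros(m.shape,bool); x0,y0,x1,y1=box; k[y0:y1,x0:x1]=1; m&=k
    v,u=np.nonzero(m); return np.array([u.mean(),v.mean()]),m
'''+s[j:]
s=s.replace("red=((0,150,90),(6,255,255))","red=lambda r,g,b:(r>70)&(r>2.5*g)&(r>2.5*b)").replace("h2=((170,150,90),(180,255,255))","").replace("yel=((24,150,100),(32,255,255))","yel=lambda r,g,b:(r>90)&(g>.75*r)&(b<.4*g)").replace("blue=((100,120,60),(115,255,255))","blue=lambda r,g,b:(b>60)&(b>2*r)").replace('*red','red').replace('*yel','yel').replace('*blue','blue')
open('m.py','w').write(s)
E
python3 m.py
```

```text
pin [317.72340426 218.19148936] [311.77966102 216.93220339] (array([ 0.59962289, -0.10637854,  0.1375398 ]), np.float64(0.00016419227171935978)) [[ 0.59819712 -0.10700645  0.14940355]] [[ 0.59922453 -0.1065351   0.13746311]]
tape [162.24137931 303.28735632] [236.07284768 367.92715232] (array([0.41535606, 0.25106675, 0.06700242]), np.float64(0.003978912230316939)) [[0.41398659 0.24799614 0.073     ]] [[0.41384517 0.25442035 0.07044557]]
pad [0.46941798 0.23810145 0.006     ] [[0.525, 0.299, 0.006], [0.529, 0.183, 0.006], [0.414, 0.178, 0.006], [0.41, 0.292, 0.006]]
head [[0.47281214 0.23683745 0.096     ]]
0.05 9977 ((0.7471848726272583, -0.1782090961933136), (0.26164892315864563, 0.32710984349250793), 86.16622924804688) [[0.574999988079071, -0.2980000078678131], [0.9020000100135803, -0.3199999928474426], [0.9190000295639038, -0.05900000035762787], [0.5929999947547913, -0.03700000047683716]]
0.115 244 ((0.6353662610054016, -0.10933376848697662), (0.07893526554107666, 0.04957311227917671), 86.1526870727539) [[0.6079999804496765, -0.1469999998807907], [0.6570000052452087, -0.15000000596046448], [0.6629999876022339, -0.07199999690055847], [0.6129999756813049, -0.06800000369548798]]
```

Run:
```python
from h import *
import m
t,s=m.t,m.s
wood=lambda r,g,b:(r>1.5*g)&(g<75)&(r>40)
c=t['color']; 
_,k=m.cent(t,wood,(150,288,180,350)); v,u=np.nonzero(k); P=plane(t,np.c_[u,v],.071)
d=cv2.fitLine(P[:,:2].astype(np.float32),cv2.DIST_HUBER,0,.01,.01).ravel(); print(len(v),v.min(),v.max(),d,np.degrees(np.arctan2(d[1],d[0])), P[:,:2].min(0),P[:,:2].max(0))
_,k=m.cent(t,lambda r,g,b:(r<32)&(g<32)&(b<32),(150,262,182,295)); (uv,r)=cv2.minEnclosingCircle(np.argwhere(k)[:,::-1].astype(np.float32)); print(uv,r,plane(t,[uv],.09))
```

```text
pin [317.72340426 218.19148936] [311.77966102 216.93220339] (array([ 0.59962289, -0.10637854,  0.1375398 ]), np.float64(0.00016419227171935978)) [[ 0.59819712 -0.10700645  0.14940355]] [[ 0.59922453 -0.1065351   0.13746311]]
tape [162.24137931 303.28735632] [236.07284768 367.92715232] (array([0.41535606, 0.25106675, 0.06700242]), np.float64(0.003978912230316939)) [[0.41398659 0.24799614 0.073     ]] [[0.41384517 0.25442035 0.07044557]]
pad [0.46941798 0.23810145 0.006     ] [[0.525, 0.299, 0.006], [0.529, 0.183, 0.006], [0.414, 0.178, 0.006], [0.41, 0.292, 0.006]]
head [[0.47281214 0.23683745 0.096     ]]
0.05 9977 ((0.7471848726272583, -0.1782090961933136), (0.26164892315864563, 0.32710984349250793), 86.16622924804688) [[0.574999988079071, -0.2980000078678131], [0.9020000100135803, -0.3199999928474426], [0.9190000295639038, -0.05900000035762787], [0.5929999947547913, -0.03700000047683716]]
0.115 244 ((0.6353662610054016, -0.10933376848697662), (0.07893526554107666, 0.04957311227917671), 86.1526870727539) [[0.6079999804496765, -0.1469999998807907], [0.6570000052452087, -0.15000000596046448], [0.6629999876022339, -0.07199999690055847], [0.6129999756813049, -0.06800000369548798]]
361 288 342 [ 0.9971268  -0.07575007  0.37737077  0.2500187 ] -4.344321 [0.32580456 0.23763789] [0.44895861 0.26235878]
(166.03501892089844, 279.5992126464844) 14.702949523925781 [[0.46726327 0.23584648 0.09      ]]
```

```bash
python3 -m crank '[[10,40,0,-0.1],[10,40,0,-0.1],[10,40,0,-0.1],[10,40,0,-0.1],[10,40,0,-0.1],[10,40,0,-0.02],[10,40,0,0],[10,40,0,0],[10,40,0,0],[10,40,0,0]]' 0 20
```

```text
clock: 0.93
ee_pos: [0.3393, -0.1208, 0.2311]
tcp_rot: [-0.032, -0.706, 0.706, 0.032]
contact_force: [2.1, -0.5, -0.1]
gripper_width: 0.0853
```

```bash
python3 -m crank '[[7.5,37,0,0.015],[7.5,37,0,0],[7.5,37,0,0],[7.5,37,0,0],[7.5,37,-10,0],[7.5,37,-15,0],[7.5,37,-15,0],[7.5,37,-15,0],[7.5,37,-15,0],[7.5,36,-15,0]]' 0 20
python3 - <<'E'
from h import *
s=shot('side'); cv2.imwrite('pics/side1.png',s['color'][250:480,100:400,::-1])
print(arm.read_state()['ee_pos'])
E
```

```text
clock: 1.77
ee_pos: [0.4142, 0.2485, 0.1453]
tcp_rot: [-0.026, -0.707, 0.707, 0.026]
contact_force: [0.7, -0.9, 0.2]
gripper_width: 0.0857
[0.41329058 0.25261422 0.14175371]
```

```bash
python3 -m crank '[[0,-2,-25,0],[0,-2,-25,0],[0,0,-25,0],[0,0,-20,0],[0,0,-5,0],[0,0,0,0],[0,0,0,0],[0,0,0,0],[0,0,0,0],[0,0,0,0]]' 0 20
python3 - <<'E'
from h import *
print(arm.read_state()['ee_pos'])
s=shot('side'); cv2.imwrite('pics/side2.png',cv2.resize(s['color'][280:450,130:350,::-1],None,fx=3,fy=3))
E
```

```text
clock: 2.65
ee_pos: [0.4156, 0.2426, 0.0476]
tcp_rot: [0.027, 0.707, -0.706, -0.026]
contact_force: [0.0, 0.2, 0.1]
gripper_width: 0.0854
[0.41561842 0.24257103 0.04755787]
```

View pics/side2.png

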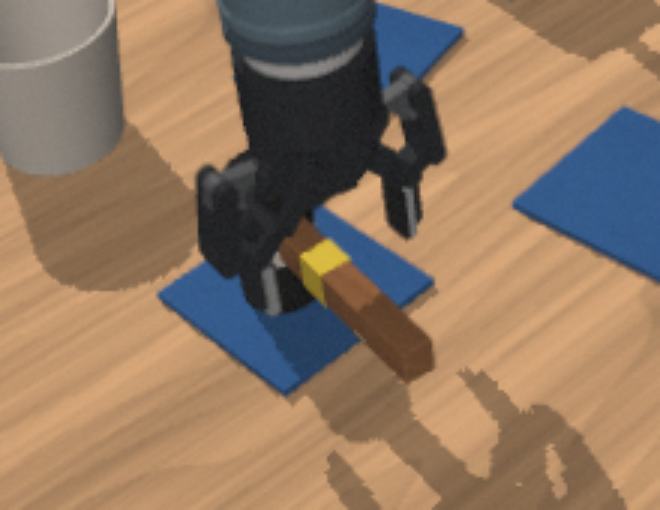

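Fingers straddle the taped part (tape at (325,268) in the crop, pads at (270,285) and (408,210)); lower slightly and close.

```bash
python3 -m crank '[[-1,4,-7,0],[0,0,0,0],[0,0,0,0],[0,0,0,0],[0,0,0,0],[0,0,0,0],[0,0,0,0],[0,0,0,0],[0,0,0,0],[0,0,0,0]]' 0 20; python3 -m crank '[[0,0,0,0],[0,0,0,0],[0,0,0,0],[0,0,0,0],[0,0,0,0],[0,0,0,0],[0,0,0,0],[0,0,0,0],[0,0,0,0],[0,0,0,0]]' 1 20
```

```text
clock: 3.53
ee_pos: [0.4136, 0.2463, 0.0393]
tcp_rot: [0.027, 0.707, -0.707, -0.027]
contact_force: [0.5, -0.2, -0.3]
gripper_width: 0.0854
clock: 4.37
ee_pos: [0.4136, 0.2464, 0.0393]
tcp_rot: [0.027, 0.707, -0.707, -0.027]
contact_force: [0.0, 1.1, 1.2]
gripper_width: 0.0197
```

```bash
python3 -m crank '[[-1.2,0,-0.8,0],[-1.2,0,-0.8,0],[-1.2,0,-0.8,0],[-1.1,0,-0.9,0],[-1.1,0,-0.9,0],[-1.1,0,-0.9,0],[-1.1,0,-0.9,0],[-1.1,0,-0.9,0],[0,0,0,0],[0,0,0,0]]' 1 20
```

```text
clock: 5.2
ee_pos: [0.4041, 0.2462, 0.0322]
tcp_rot: [-0.026, -0.707, 0.707, 0.027]
contact_force: [3.2, 2.2, 2.1]
gripper_width: 0.02
```

```bash
python3 -m crank '[[-1,0,-1,0],[-1,0,-1,0],[-1,0,-1,0],[-1,0,-1,0],[-1,0,-1.1,0],[-1,0,-1.1,0],[-0.9,0,-1.1,0],[-0.9,0,-1.1,0],[0,0,0,0],[0,0,0,0]]' 1 20
python3 - <<'E'
from h import *
s=shot('side'); cv2.imwrite('pics/side3.png',cv2.resize(s['color'][280:450,130:350,::-1],None,fx=3,fy=3))
E
```

```text
clock: 6.03
ee_pos: [0.3963, 0.2461, 0.0237]
tcp_rot: [-0.026, -0.706, 0.707, 0.027]
contact_force: [1.7, 2.6, 1.1]
gripper_width: 0.0196
```

View pics/side3.png

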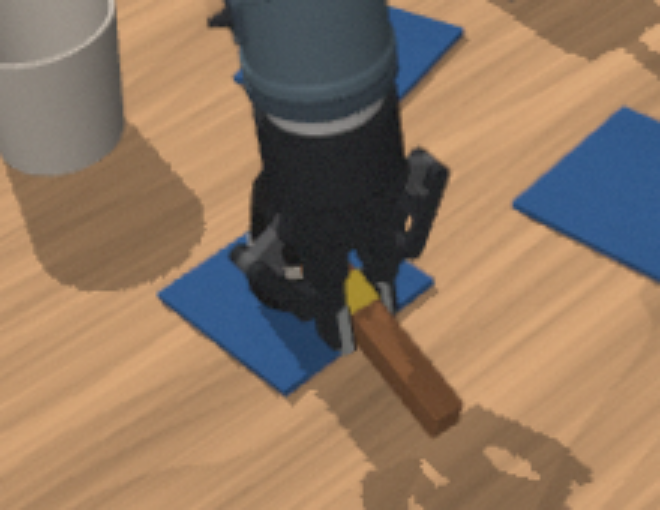

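Mallet has tilted: handle end at (440,415) now close to the bench. Grip hard, lift, and measure the tilt.

```bash
python3 -m crank '[[0,0,0,0],[0,0,0,0],[0,0,0,0],[0,0,10,0],[0,-10,25,0],[0,-20,35,0],[0,-20,35,0],[0,-20,35,0],[0,-10,25,0],[0,0,0,0]]' 1 115
cat > til.py <<'E'
from h import *
import sys
s=shot('side'); st=arm.read_state(); tc=st['ee_pos']
c=s['color'].astype(int); r,g,b=c[...,0],c[...,1],c[...,2]
v,u=np.mgrid[0:480,0:640]; X=depth(s,np.c_[u.ravel(),v.ravel()]).reshape(480,640,3)
near=(np.linalg.norm(X-tc,axis=2)<.16)
wood=near&(r>1.4*g)&(r>35)&(X[...,2]>.03)
P=X[wood]; print(len(P))
yaw=R.from_quat(st['tcp_rot']).as_matrix()[:,2]; yaw=np.arctan2(yaw[1],yaw[0])
hd=np.array([np.sin(yaw),-np.cos(yaw)]); 
if len(sys.argv)>1: hd=-hd
q=(P[:,:2]-tc[:2])@hd; w=(P[:,:2]-tc[:2])@[-hd[1],hd[0]]
k=(abs(w)<.02)&(q>-.03)&(q<.13); 
# top face: upper envelope per q bin
for a in np.arange(-.02,.12,.01):
    z=P[k&(q>=a)&(q<a+.01)][:,2]; 
    if len(z)>4: print(round(a,3),len(z),np.percentile(z,[5,50,95]).round(4))
print(tc,'yaw',yaw,hd)
print('q range',q[k].min(),q[k].max())
vv,uu=np.nonzero(wood); y0,y1,x0,x1=max(vv.min()-100,0),vv.max()+30,max(uu.min()-110,0),uu.max()+60
cv2.imwrite('pics/til%d.png'%int(st['clock']*100),cv2.resize(s['color'][y0:y1,x0:x1,::-1],None,fx=2.5,fy=2.5)); print(x0,y0,int(st['clock']*100))
E
python3 til.py; ls pics
```

```text
clock: 6.92
ee_pos: [0.3989, 0.1648, 0.194]
tcp_rot: [-0.03, -0.707, 0.707, 0.025]
contact_force: [2.2, 0.3, -1.6]
gripper_width: 0.0188
786
0.0 11 [0.2071 0.2204 0.2226]
0.01 85 [0.2027 0.2195 0.2229]
0.02 94 [0.1984 0.2162 0.2199]
0.03 97 [0.1967 0.2129 0.2165]
0.04 100 [0.1932 0.2098 0.2135]
0.05 104 [0.1896 0.2059 0.2091]
0.06 103 [0.1868 0.2027 0.2064]
0.07 116 [0.1815 0.1993 0.203 ]
0.08 68 [0.1861 0.1959 0.2002]
[0.39760661 0.16548654 0.19116415] yaw -1.6481863470857223 [-0.99700689  0.07731279]
q range -0.015210791412214672 0.08484805789448878
147 162 696
c1.png
side0.png
side1.png
side2.png
side3.png
til696.png
top0.png
```

```bash
python3 -m crank '[[0,-20,0,0],[0,-40,0,0],[0,-41,0,0],[0,-41,0,0],[0,-41,0,0],[0,-41,0,0],[0,-41,0,0],[0,-41,0,0],[5,-41,0,0],[15,-40,0,0]]' 1 115
python3 -m crank '[[30,-8,0,0],[35,0,0,0],[40,0,0,0],[40,0,0,0],[35,0,-20,0],[25,0,-25,0],[12,0,-25,0],[0,0,-20,0],[0,0,0,0],[0,0,0,0]]' 1 115
```

```text
clock: 7.8
ee_pos: [0.4136, -0.22, 0.186]
tcp_rot: [0.025, 0.708, -0.705, -0.029]
contact_force: [1.8, 1.0, -1.9]
gripper_width: 0.0186
clock: 8.63
ee_pos: [0.6305, -0.2254, 0.0944]
tcp_rot: [0.023, 0.708, -0.705, -0.029]
contact_force: [0.1, -0.6, -2.9]
gripper_width: 0.0182
```

```bash
python3 -m crank '[[10,0,-4,0],[0,0,-4,0],[0,0,-2,0],[0,0,-1,0],[0,0,-1,0],[0,0,0,0],[0,0,0,0],[0,0,0,0],[0,0,0,0],[0,0,0,0]]' 1 115
python3 -m crank '[[0,0,-1,0],[0,0,-1,0],[0,0,0,0],[0,0,0,0],[0,0,0,0],[0,0,0,0],[0,0,0,0],[0,0,0,0],[0,0,0,0],[0,0,0,0]]' 1 115
```

```text
clock: 9.47
ee_pos: [0.6434, -0.2278, 0.0872]
tcp_rot: [-0.027, -0.707, 0.707, 0.027]
contact_force: [0.3, -0.5, -3.8]
gripper_width: 0.0183
clock: 10.3
ee_pos: [0.6434, -0.2277, 0.085]
tcp_rot: [-0.027, -0.707, 0.707, 0.027]
contact_force: [0.2, 0.4, -3.1]
gripper_width: 0.0186
```

```bash
python3 -m crank '[[0,0,-1.5,0],[0,0,-1.5,0],[0,0,-1,0],[0,0,-1,0],[0,0,-1,0],[0,0,-0.5,0],[0,0,0,0],[0,0,0,0],[0,0,0,0],[0,0,0,0]]' 1 115
```

```text
clock: 11.13
ee_pos: [0.6434, -0.2277, 0.0785]
tcp_rot: [-0.027, -0.707, 0.707, 0.027]
contact_force: [0.0, 0.4, -3.2]
gripper_width: 0.0186
```

```bash
python3 -m crank '[[0,0,-1,0],[0,0,-1,0],[0,0,-1,0],[-0.5,0,-0.8,0],[-0.6,0,-0.8,0],[-0.6,0,-0.8,0],[-0.6,0,-0.8,0],[-0.6,0,-0.8,0],[0,0,0,0],[0,0,0,0]]' 1 30
```

```text
clock: 11.97
ee_pos: [0.6429, -0.2281, 0.0768]
tcp_rot: [-0.028, -0.706, 0.707, 0.024]
contact_force: [-8.7, 6.2, 21.5]
gripper_width: 0.0185
```

```bash
python3 -m crank '[[0,0,0,0],[0,0,0,0],[0,0,0,0],[0,0,0,0],[-0.5,0,-0.5,0],[-0.5,0,-0.5,0],[0,0,0,0],[0,0,0,0],[0,0,0,0],[0,0,0,0]]' 1 20
```

```text
clock: 12.8
ee_pos: [0.6427, -0.2281, 0.0765]
tcp_rot: [-0.029, -0.706, 0.707, 0.024]
contact_force: [-7.6, 7.4, 22.7]
gripper_width: 0.0185
```

```bash
python3 til.py
python3 - <<'E'
from h import *
a=shot('top')['color'][110:290,250:450,::-1]; b=np.load('side.npz')['color'][140:320,190:390,::-1]
cv2.imwrite('pics/both.png',np.hstack([cv2.resize(a,(400,360)),cv2.resize(b,(400,360))]))
E
```

```text
84
[ 0.6426962  -0.22810305  0.07648388] yaw -1.6450752008039347 [-0.99724259  0.07421059]Traceback (most recent call last):
  File "til.py", line 19, in <module>
    print('q range',q[k].min(),q[k].max())
                    ~~~~~~~~^^
    return umr_minimum(a, axis, None, out, keepdims, initial, where)
ValueError: zero-size array to reduction operation minimum which has no identity
```

View pics/both.png

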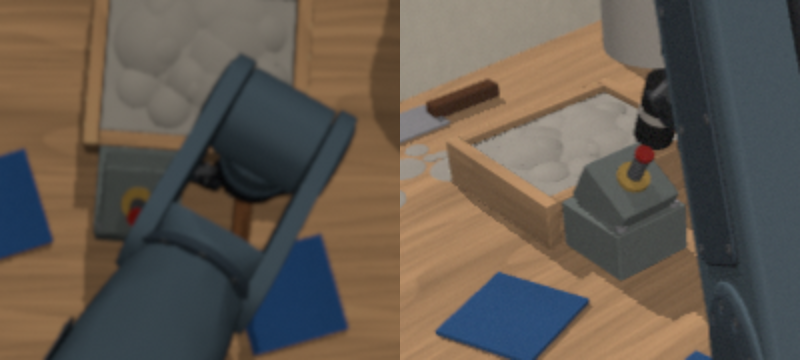

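```bash
python3 -m crank '[[0,0,0,0],[0,0,0,0],[0,0,0,0],[0,0,0,0],[0,0,0,0],[0,0,0,0],[0,0,0,0],[0,0,0,0],[0,0,0,0],[0,0,0,0]]' 0.85 20
```

```text
clock: 13.73
ee_pos: [0.6427, -0.2281, 0.0765]
tcp_rot: [-0.029, -0.706, 0.707, 0.024]
contact_force: [-8.3, 6.2, 22.4]
gripper_width: 0.0186
```

The top view shows the hand in front of the near rail just right of the block, nothing seized; side view shows the pin still fully out at (640,155). The extra tilt isn't worth more time; 18° is within tolerance. Move to the pin.

```bash
python3 -m crank '[[0,0,30,0],[0,0,40,0],[-10,0,38,0],[-25,0,30,0],[-35,0,20,0],[-35,10,12,0],[-25,32,0,0],[-12,36,0,0],[0,40,0,0],[0,10,0,0]]' 1 115
python3 -m crank '[[0,0,-15,0],[0,0,-10,0],[0,0,-5,0],[0,0,-5,0],[0,0,0,0],[0,0,0,0],[0,0,0,0],[0,0,0,0],[0,0,0,0],[0,0,0,0]]' 1 115
sed -i 's/(X\[...,2\]>.03)/(X[...,2]>.1)/' til.py; python3 til.py
```

```text
clock: 14.57
ee_pos: [0.4962, -0.0953, 0.2406]
tcp_rot: [0.026, 0.707, -0.706, -0.026]
contact_force: [0.3, -0.2, -2.9]
gripper_width: 0.0186
clock: 15.4
ee_pos: [0.4976, -0.0999, 0.2058]
tcp_rot: [-0.027, -0.707, 0.707, 0.026]
contact_force: [-0.3, 0.2, -3.7]
gripper_width: 0.0188
78
[ 0.49757913 -0.09985858  0.20576743] yaw -1.646097638811303 [-0.9971662   0.07523017]
q range -0.026763988009775357 -0.02276883477716153
197 92 1545
```

Run:
```python
from h import *
a=shot('top')['color'][150:350,220:420,::-1]; b=np.load('side.npz')['color'][100:300,200:400,::-1]
cv2.imwrite('pics/both2.png',np.hstack([cv2.resize(a,(400,400)),cv2.resize(b,(400,400))]))
```

```text
(no output)
```

View pics/both2.png

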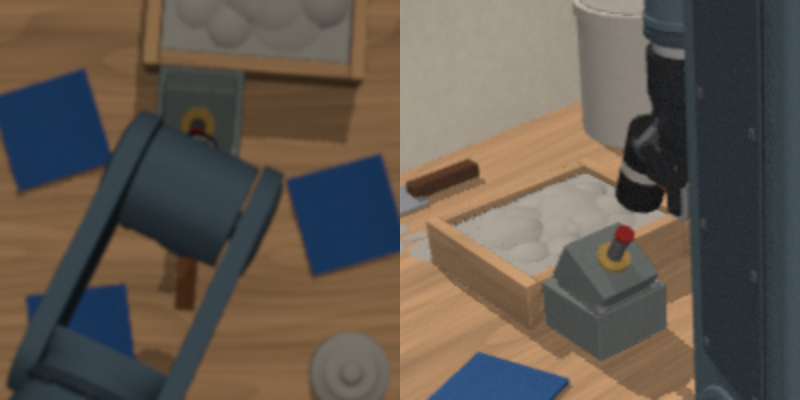

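Side view: head (white band ~ (640,185)) hangs above and left of the pin head (624,234), tilted much like the pin. I check the tilt from the handle end visible in the top view.

Run:
```python
from h import *
t=dict(np.load('top.npz')); v,u=np.mgrid[270:310,304:322]; uv=np.c_[u.ravel(),v.ravel()]; P=depth(t,uv); P=P[(P[:,2]>.1)&(P[:,2]<.3)]
tc=arm.read_state()['ee_pos']; hd=np.array([-.9972,.0752]); q=(P[:,:2]-tc[:2])@hd; w=(P[:,:2]-tc[:2])@[.0752,.9972]; k=(abs(w)<.008)&(q>.03)
c=np.polyfit(q[k],P[k][:,2],1); print(k.sum(),np.degrees(np.arctan(c[0])),c[1]-tc[2],q[k].min(),q[k].max(),np.median(w[k]))
s=dict(np.load('side.npz')); v,u=np.mgrid[160:215,300:345]; m=s['color'].astype(int)
g=m[160:215,300:345]; P=depth(s,np.c_[u.ravel(),v.ravel()]); 
wb=((g.min(2)>95)).ravel()&(np.linalg.norm(P-(tc+[.075,0,.02]),axis=1)<.06); W=P[wb]; print('band',wb.sum(),W.mean(0)-tc)
bl=(np.linalg.norm(P-(tc+[.075,0,.02]),axis=1)<.05); B=P[bl]; print(bl.sum(), B.min(0)-tc,B.max(0)-tc)
```

```text
210 -18.376489091207354 0.03713703845540001 0.03373951890318666 0.08692210322131255 0.00012200013893868557
band 75 [0.0610794  0.01658173 0.02479339]
497 [ 0.02667343 -0.01985526 -0.02014463] [0.09451046 0.02269844 0.06529804]
```

```bash
python3 -m crank '[[5,0,-10,0],[7,0,-12,0],[5,0,-12,0],[5,0,-8,0],[0,0,-4,0],[0,0,0,0],[0,0,0,0],[0,0,0,0],[0,0,0,0],[0,0,0,0]]' 1 115
python3 -m crank '[[1,0,-1.7,0],[1,0,-1.7,0],[0.5,0,-0.9,0],[0.5,0,-0.9,0],[0,0,0,0],[0,0,0,0],[0,0,0,0],[0,0,0,0],[0,0,0,0],[0,0,0,0]]' 1 115
```

```text
clock: 16.33
ee_pos: [0.5197, -0.0999, 0.1602]
tcp_rot: [-0.027, -0.706, 0.707, 0.026]
contact_force: [0.2, -0.3, -2.6]
gripper_width: 0.0187
clock: 17.17
ee_pos: [0.5224, -0.0998, 0.1544]
tcp_rot: [-0.027, -0.707, 0.707, 0.027]
contact_force: [-5.4, -0.4, 2.8]
gripper_width: 0.0183
```

```bash
cat > pinp.py <<'E'
from h import *
O=np.array([.618,-.1076,.105]); y=-.066; xm=np.array([np.cos(y),np.sin(y),0]); ym=np.array([-np.sin(y),np.cos(y),0]); a=-.5*xm+np.array([0,0,.866]); b=np.cross(ym,a)
def go(s,box):
    c=s['color'].astype(int); r,g,bl=c[...,0],c[...,1],c[...,2]
    x0,y0,x1,y1=box
    def pts(m):
        v,u=np.nonzero(m); k=(u>=x0)&(u<x1)&(v>=y0)&(v<y1); return depth(s,np.c_[u[k],v[k]])
    rd=pts((r>60)&(r>2.5*g)&(r>2.5*bl)); br=pts((r>90)&(g>.55*r)&(g<.85*r)&(bl<.45*r))
    for n,P in(('red',rd),('brass',br)):
        P=P[np.linalg.norm(P-O,axis=1)<.08]
        if len(P)<5: print(n,len(P)); continue
        L=np.c_[(P-O)@b,(P-O)@ym,(P-O)@a]*1e3; print(n,len(P),np.percentile(L,[3,25,50,75,97],axis=0).round(1).tolist())
if __name__=='__main__':
    import sys
    s=dict(np.load('side.npz')) if len(sys.argv)>1 else shot('side'); go(s,(280,190,345,260))
E
python3 pinp.py old; python3 pinp.py
```

```text
red 56 [[-9.0, -7.3, 36.3], [-4.1, -3.1, 38.2], [-0.5, 2.7, 39.5], [3.7, 5.8, 41.2], [8.7, 9.5, 43.4]]
brass 96 [[-16.8, -13.8, -7.6], [-11.5, -0.4, -5.4], [-6.8, 7.4, -3.7], [3.7, 11.9, -2.5], [15.4, 17.7, -0.1]]Traceback (most recent call last):
  File "pinp.py", line 15, in <module>
    s=dict(np.load('side.npz')) if len(sys.argv)>1 else shot('side'); go(s,(280,190,345,260))
                                                                      ~~^^^^^^^^^^^^^^^^^^^^^
  File "pinp.py", line 8, in go
    rd=pts((r>60)&(r>2.5*g)&(r>2.5*bl)); br=pts((r>90)&(g>.55*r)&(g<.85*r)&(bl<.45*r))
  File "pinp.py", line 7, in pts
    v,u=np.nonzero(m); k=(u>=x0)&(u<x1)&(v>=y0)&(v<y1); return depth(s,np.c_[u[k],v[k]])
                                                               ~~~~~^^^^^^^^^^^^^^^^^^^^
  File "h.py", line 14, in depth
    uv=np.array(uv).reshape(-1,2).astype(int); return np.array(s['eye'])+ray(s,uv)*s['z_map'][uv[:,1],uv[:,0]][:,None]
                                                                         ~~~^^^^^^
  File "h.py", line 9, in ray
    p=cv2.undistortPoints(np.array(uv,float).reshape(-1,1,2),K(s),np.array(s['dist'],float)).reshape(-1,2)
      ~~~~~~~~~~~~~~~~~~~^^^^^^^^^^^^^^^^^^^^^^^^^^^^^^^^^^^^^^^^^^^^^^^^^^^^^^^^^^^^^^^^^^^
cv2.error: OpenCV(4.12.0) /io/opencv/modules/calib3d/src/undistort.dispatch.cpp:347: error: (-215:Assertion failed) CV_IS_MAT(_src) && CV_IS_MAT(_dst) && (_src->rows == 1 || _src->cols == 1) && (_dst->rows == 1 || _dst->cols == 1) && _src->cols + _src->rows - 1 == _dst->rows + _dst->cols - 1 && (CV_MAT_TYPE(_src->type) == CV_32FC2 || CV_MAT_TYPE(_src->type) == CV_64FC2) && (CV_MAT_TYPE(_dst->type) == CV_32FC2 || CV_MAT_TYPE(_dst->type) == CV_64FC2) in function 'cvUndistortPointsInternal'
```

```bash
python3 -m crank '[[3.1,-0.2,-5.3,0],[3.1,-0.2,-5.3,0],[3.1,-0.2,-5.3,0],[0,0,0,0],[-2,0,3.5,0],[-5,0,8.7,0],[-5,0,8.7,0],[-5,0,8.7,0],[-5,0,8.7,0],[0,0,0,0]]' 1 115
python3 - <<'E'
from h import *
b=shot('side')['color'][150:290,240:400,::-1]; cv2.imwrite('pics/k1.png',cv2.resize(b,None,fx=4,fy=4))
E
```

```text
clock: 18.05
ee_pos: [0.5101, -0.1007, 0.1793]
tcp_rot: [-0.028, -0.706, 0.707, 0.025]
contact_force: [-0.3, -0.3, -2.0]
gripper_width: 0.0185
```

View pics/k1.png

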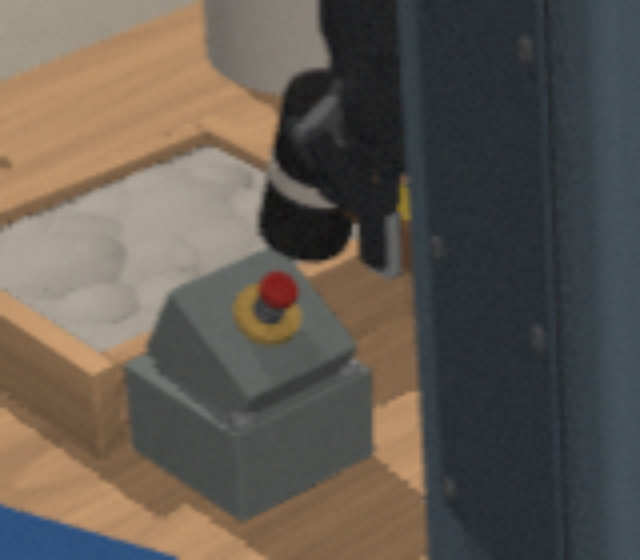

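```bash
sed -i 's/go(s,(.*/go(s,(270,190,345,270))/' pinp.py; python3 pinp.py
```

```text
red 57 [[-8.7, -8.3, 16.1], [-5.4, -2.6, 18.2], [-0.3, 1.2, 20.0], [2.9, 5.6, 21.5], [7.5, 11.5, 23.2]]
brass 96 [[-16.7, -14.7, -7.8], [-11.3, -1.7, -5.7], [-5.1, 6.8, -4.0], [5.5, 11.6, -2.3], [15.1, 17.7, 2.1]]
```

Pin head now at (277,290) in the crop, moved down 19.6 mm (red median 39.5 → 20.0), i.e. about 21–24 mm out; mallet clear. Now the gentle press.

```bash
python3 -m crank '[[5,0,-8.7,0],[5,0,-8.7,0],[5,0,-8.7,0],[4,0,-6.9,0],[1.5,0,-2.6,0],[1,0,-1.7,0],[1,0,-1.7,0],[1,0,-1.7,0],[1,0,-1.7,0],[0,0,0,0]]' 1 115
python3 -m crank '[[0.5,0,-0.87,0],[0.5,0,-0.87,0],[0.5,0,-0.87,0],[0.5,0,-0.87,0],[0.5,0,-0.87,0],[0,0,0,0],[0,0,0,0],[0,0,0,0],[0,0,0,0],[0,0,0,0]]' 1 115
```

```text
clock: 18.98
ee_pos: [0.5328, -0.1001, 0.1341]
tcp_rot: [0.025, 0.707, -0.706, -0.028]
contact_force: [-8.1, 0.7, 4.3]
gripper_width: 0.018
clock: 19.82
ee_pos: [0.535, -0.1002, 0.1307]
tcp_rot: [0.025, 0.707, -0.707, -0.028]
contact_force: [-14.3, 2.0, 10.1]
gripper_width: 0.0183
```

```bash
python3 -m crank '[[0.25,0,-0.43,0],[0.25,0,-0.43,0],[0,0,0,0],[0,0,0,0],[0,0,0,0],[0,0,0,0],[0,0,0,0],[0,0,0,0],[0,0,0,0],[0,0,0,0]]' 1 115
```

```text
clock: 20.65
ee_pos: [0.535, -0.1002, 0.1303]
tcp_rot: [-0.025, -0.707, 0.707, 0.028]
contact_force: [-18.8, 0.8, 15.5]
gripper_width: 0.0186
```

```bash
python3 pinp.py; python3 -c "
from h import *
s=arm.read_state();print(s['contact_force'],s['ee_pos'])"; python3 -m crank '[[0,0,0,0],[0,0,0,0],[0,0,0,0],[0,0,0,0],[0,0,0,0],[0,0,0,0],[-1,0,2,0],[-5,0,8.7,0],[-5,0,8.7,0],[-5,0,8.7,0]]' 1 115; python3 pinp.py
```

```text
[-18.69396137   0.9325545   14.9869645 ] [ 0.53495082 -0.10024266  0.13029689]
clock: 21.53
ee_pos: [0.521, -0.1003, 0.158]
tcp_rot: [-0.027, -0.707, 0.707, 0.026]
contact_force: [0.6, 0.4, -2.8]
gripper_width: 0.0187
red 51 [[-8.8, -7.9, 7.2], [-5.0, -0.7, 10.2], [-1.0, 2.5, 11.6], [2.2, 5.4, 13.1], [7.6, 9.3, 16.0]]
brass 93 [[-16.6, -13.4, -7.4], [-11.3, 0.0, -5.2], [-6.6, 8.3, -3.8], [4.4, 12.6, -1.9], [15.5, 17.5, 3.6]]Traceback (most recent call last):
  File "pinp.py", line 15, in <module>
    s=dict(np.load('side.npz')) if len(sys.argv)>1 else shot('side'); go(s,(270,190,345,270))
                                                                      ~~^^^^^^^^^^^^^^^^^^^^^
  File "pinp.py", line 8, in go
    rd=pts((r>60)&(r>2.5*g)&(r>2.5*bl)); br=pts((r>90)&(g>.55*r)&(g<.85*r)&(bl<.45*r))
  File "pinp.py", line 7, in pts
    v,u=np.nonzero(m); k=(u>=x0)&(u<x1)&(v>=y0)&(v<y1); return depth(s,np.c_[u[k],v[k]])
                                                               ~~~~~^^^^^^^^^^^^^^^^^^^^
  File "h.py", line 14, in depth
    uv=np.array(uv).reshape(-1,2).astype(int); 
[... 177 characters left out ...]
 in ray
    p=cv2.undistortPoints(np.array(uv,float).reshape(-1,1,2),K(s),np.array(s['dist'],float)).reshape(-1,2)
      ~~~~~~~~~~~~~~~~~~~^^^^^^^^^^^^^^^^^^^^^^^^^^^^^^^^^^^^^^^^^^^^^^^^^^^^^^^^^^^^^^^^^^^
cv2.error: OpenCV(4.12.0) /io/opencv/modules/calib3d/src/undistort.dispatch.cpp:347: error: (-215:Assertion failed) CV_IS_MAT(_src) && CV_IS_MAT(_dst) && (_src->rows == 1 || _src->cols == 1) && (_dst->rows == 1 || _dst->cols == 1) && _src->cols + _src->rows - 1 == _dst->rows + _dst->cols - 1 && (CV_MAT_TYPE(_src->type) == CV_32FC2 || CV_MAT_TYPE(_src->type) == CV_64FC2) && (CV_MAT_TYPE(_dst->type) == CV_32FC2 || CV_MAT_TYPE(_dst->type) == CV_64FC2) in function 'cvUndistortPointsInternal'
```

Pin red median now at 11.6 (27.9 mm below start, at most 16 out) and it resisted 26 N without moving: home. Now carry the mallet back over its pad.

```bash
python3 -m crank '[[-10,0,20,0],[-15,10,20,0],[-20,30,5,0],[-15,38,0,0],[-10,40,0,0],[-10,40,0,0],[-10,40,0,0],[-10,40,0,0],[-10,40,0,0],[-10,40,0,0]]' 1 115
python3 -m crank '[[-5,20,-20,0],[-2,6,-30,0],[0,0,-30,0],[0,0,-30,0],[0,0,-25,0],[0,0,-15,0],[0,0,-5,0],[0,0,-3,0],[0,0,0,0],[0,0,0,0]]' 1 115
```

```text
clock: 22.42
ee_pos: [0.4006, 0.2195, 0.203]
tcp_rot: [0.027, 0.707, -0.706, -0.026]
contact_force: [1.8, 0.1, -3.7]
gripper_width: 0.0186
clock: 23.25
ee_pos: [0.3954, 0.244, 0.0455]
tcp_rot: [0.027, 0.707, -0.706, -0.026]
contact_force: [-0.4, -0.7, -3.0]
gripper_width: 0.0185
```

```bash
python3 -m crank '[[0,0,-8,0],[0,0,-6,0],[0,0,-4,0],[0,0,-2,0],[0,0,-1,0],[0,0,-1,0],[0,0,-0.5,0],[0,0,0,0],[0,0,0,0],[0,0,0,0]]' 1 115
```

```text
clock: 24.08
ee_pos: [0.3938, 0.2438, 0.0232]
tcp_rot: [-0.026, -0.706, 0.707, 0.027]
contact_force: [-12.0, -2.8, 21.8]
gripper_width: 0.019
```

```bash
python3 -m crank '[[0,0,1,0],[0,0,1,0],[0,0,1,0],[0,0,0,0],[0,0,0,0],[0,0,0,0],[0,0,0,0],[0,0,0,0],[0,0,0,0],[0,0,0,0]]' 1 115
python3 -m crank '[[0,0,0,0],[0,0,0,0],[0,0,0,0],[0,0,0,0],[0,0,0,0],[0,0,0,0],[0,0,0,0],[0,0,0,0],[0,0,0,0],[0,0,0,0]]' 0 20
python3 - <<'E'
from h import *
s=shot('side'); cv2.imwrite('pics/side5.png',cv2.resize(s['color'][280:450,130:350,::-1],None,fx=3,fy=3))
E
```

```text
clock: 24.92
ee_pos: [0.3942, 0.2437, 0.0246]
tcp_rot: [-0.027, -0.707, 0.707, 0.027]
contact_force: [0.2, 0.1, -2.8]
gripper_width: 0.0185
clock: 25.75
ee_pos: [0.3942, 0.2437, 0.0247]
tcp_rot: [0.027, 0.707, -0.707, -0.027]
contact_force: [-0.1, 0.3, 0.0]
gripper_width: 0.0856
```

View pics/side5.png

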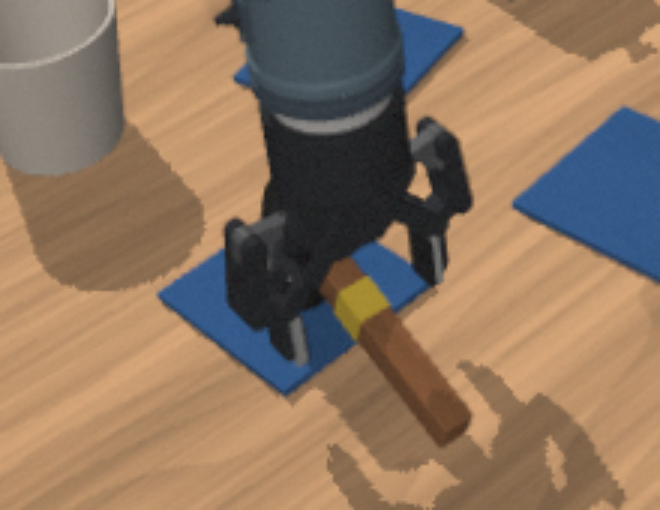

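The released mallet rests tilted on head edge and handle end (end at (455,430), tape (362,305)). Check numerically.

```bash
sed -i 's/>.1)$/>.008)/' til.py; sed -i 's/near=.*/near=(np.linalg.norm(X-tc,axis=2)<.15)/; s/wood=near&(r>1.4\*g)&(r>35)/wood=near\&(r>1.7*g)\&(r>35)/' til.py; python3 til.py
```

```text
0
[0.39427243 0.24368513 0.02469697] yaw -1.646051953411168 [-0.99716963  0.07518461]Traceback (most recent call last):
  File "til.py", line 19, in <module>
    print('q range',q[k].min(),q[k].max())
                    ~~~~~~~~^^
    return umr_minimum(a, axis, None, out, keepdims, initial, where)
ValueError: zero-size array to reduction operation minimum which has no identity
```

Run:
```python
from h import *
s=dict(np.load('side.npz')); tc=arm.read_state()['ee_pos']; hd=np.array([-.9972,.0752])
v,u=np.mgrid[350:445,220:310]; P=depth(s,np.c_[u.ravel(),v.ravel()]); c=s['color'][350:445,220:310].reshape(-1,3).astype(int)
q=(P[:,:2]-tc[:2])@hd; w=(P[:,:2]-tc[:2])@[.0752,.9972]
for a in np.arange(-.02,.13,.01):
    k=(q>=a)&(q<a+.01)&(abs(w)<.014); z=P[k][:,2]; kk=k&(P[:,2]>.02)
    if k.sum()>4: print(round(a,2),k.sum(),np.percentile(z,[50,95]).round(4),np.median(w[kk]).round(4))
```

```text
-0.02 148 [0.046  0.0621] 0.004
-0.01 138 [0.0536 0.0587] 0.0042
0.0 176 [0.0521 0.117 ] 0.0021
0.01 266 [0.0969 0.1278] 0.0018
0.02 130 [0.0421 0.0883] 0.0053
0.03 127 [0.0368 0.0436] 0.0035
0.04 122 [0.0343 0.0392] 0.0027
0.05 126 [0.0303 0.0353] 0.0019
0.06 111 [0.0259 0.0311] 0.0017
0.07 132 [0.0221 0.0282] 0.0015
0.08 171 [0.0062 0.0241] 0.001
0.09 82 [-0.0021 -0.0001] nan
0.1 82 [-0.0019  0.0007] nan
0.11 89 [-0.002   0.0004] nan
0.12 53 [-0.0023 -0.0007] nan
  return _methods._mean(a, axis=axis, dtype=dtype,
  ret = ret.dtype.type(ret / rcount)
```

```bash
python3 -m crank '[[-15,1.2,0,0],[-15,1.1,-3,0],[-15,1.1,-6,0],[0,0,-4,0],[0,0,-2,0],[0,0,0,0],[0,0,0,0],[0,0,0,0],[0,0,0,0],[0,0,0,0]]' 0 20
python3 -m crank '[[0,0,0,0],[0,0,0,0],[0,0,0,0],[0,0,0,0],[0,0,0,0],[0,0,0,0],[0,0,0,0],[0,0,0,0],[0,0,0,0],[0,0,0,0]]' 1 20
python3 -m crank '[[0.8,0,3.6,0],[0.9,0,3.6,0],[1.1,0,3.5,0],[1.2,0,3.5,0],[1.4,0,3.4,0],[1.5,-0.1,3.4,0],[1.6,-0.1,3.3,0],[1.7,-0.2,3.2,0],[1.9,-0.2,3.1,0],[2,-0.2,3,0]]' 1 20
python3 - <<'E'
from h import *
s=shot('side'); cv2.imwrite('pics/side6.png',cv2.resize(s['color'][280:450,130:350,::-1],None,fx=3,fy=3))
E
```

```text
clock: 26.68
ee_pos: [0.3498, 0.2471, 0.0099]
tcp_rot: [0.027, 0.707, -0.707, -0.027]
contact_force: [-0.5, -0.8, 0.5]
gripper_width: 0.0851
clock: 27.52
ee_pos: [0.3492, 0.2471, 0.0097]
tcp_rot: [0.027, 0.707, -0.707, -0.027]
contact_force: [-0.2, -0.2, 1.8]
gripper_width: 0.0197
clock: 28.35
ee_pos: [0.3635, 0.2463, 0.0436]
tcp_rot: [0.027, 0.707, -0.707, -0.027]
contact_force: [0.5, 0.3, -3.4]
gripper_width: 0.0193
```

View pics/side6.png

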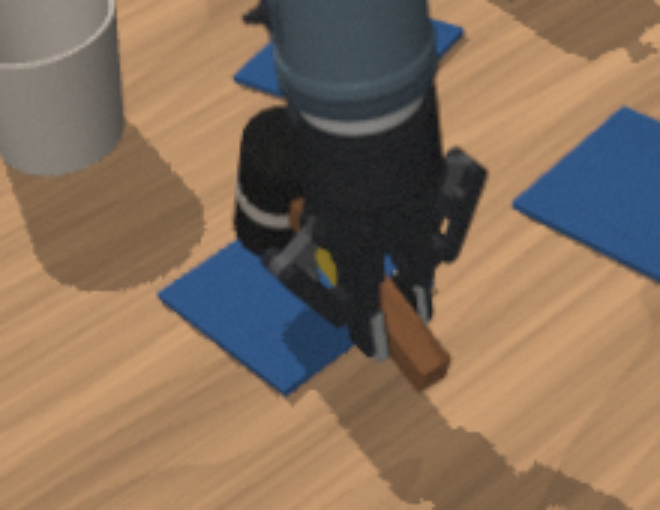

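Head left the pad with the tilt kept (the 20 N grip held it), so I set it down again the same way, release it, and will nudge the head upright with closed fingers from the handle side.

```bash
python3 -m crank '[[-3.9,0.4,-6.1,0],[-3.3,0.3,-6.5,0],[-2.9,0.1,-6.8,0],[-2.3,0,-7,0],[-1.2,0,-5,0],[-0.5,0,-2,0],[0,0,0,0],[0,0,0,0],[0,0,0,0],[0,0,0,0]]' 1 20
python3 -m crank '[[0,0,0,0],[0,0,0,0],[0,0,0,0],[0,0,0,0],[0,0,0,0],[0,0,0,0],[0,0,10,0],[0,0,30,0],[0,0,40,0],[0,0,40,0]]' 0 20
python3 - <<'E'
from h import *
s=shot('side'); cv2.imwrite('pics/side7.png',cv2.resize(s['color'][280:450,130:350,::-1],None,fx=3,fy=3))
E
```

```text
clock: 29.23
ee_pos: [0.3488, 0.2471, 0.0097]
tcp_rot: [-0.026, -0.707, 0.707, 0.027]
contact_force: [-2.5, -0.4, 1.1]
gripper_width: 0.0197
clock: 30.07
ee_pos: [0.3481, 0.2466, 0.1311]
tcp_rot: [-0.026, -0.706, 0.707, 0.027]
contact_force: [1.2, 0.0, 0.1]
gripper_width: 0.0853
```

View pics/side7.png

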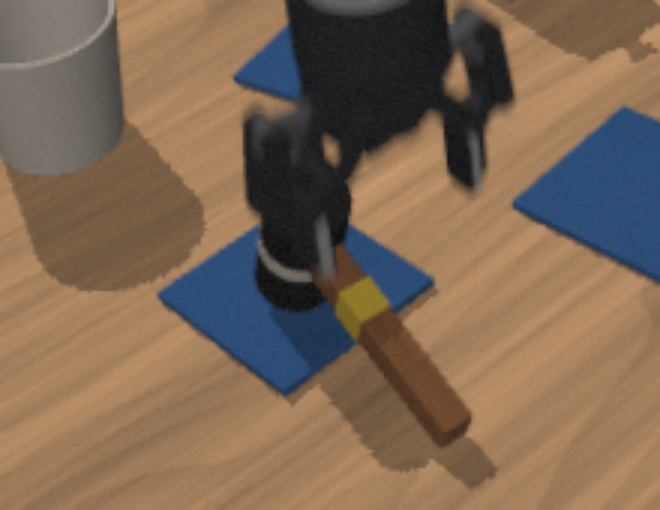

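```bash
python3 -m crank '[[10,-1,0,0],[15,-2,0,0],[13,0,0,0],[0,0,0,0],[0,0,0,0],[0,0,-15,0],[0,0,-15,0],[0,0,-15,0],[0,0,-8,0],[0,0,-4,0]]' 1 20
python3 -m crank '[[2,0,0,0],[3,0,0,0],[3,0,0,0],[3,0,0,0],[3,0,0,0],[3,0,0,0],[3,0,0,0],[3,0,0,0],[2,0,0,0],[0,0,0,0]]' 1 20
```

```text
clock: 30.95
ee_pos: [0.3853, 0.2437, 0.0712]
tcp_rot: [-0.025, -0.706, 0.707, 0.028]
contact_force: [0.1, 0.5, 0.1]
gripper_width: -0.0003
clock: 31.78
ee_pos: [0.4128, 0.2441, 0.0729]
tcp_rot: [0.027, 0.707, -0.707, -0.027]
contact_force: [-0.3, -0.3, 0.0]
gripper_width: 0.0004
```

```bash
python3 -m crank '[[0,0,4,0],[0,0,4,0],[3,0,0,0],[3,0,0,0],[3,0,0,0],[3,0,0,0],[3,0,0,0],[3,0,0,0],[2,0,0,0],[0,0,0,0]]' 1 20
cat > ms.py <<'E'
from h import *
s=shot('side'); print(arm.read_state()['ee_pos'])
hd=np.array([-.9972,.0752]); C=np.array([.4694,.238])
v,u=np.mgrid[290:445,150:310]; P=depth(s,np.c_[u.ravel(),v.ravel()])
q=(P[:,:2]-C)@hd; w=(P[:,:2]-C)@[.0752,.9972]
for a in np.arange(-.06,.17,.01):
    k=(q>=a)&(q<a+.01)&(abs(w)<.035)&(P[:,2]>.012); 
    if k.sum()>4: print(round(a,2),k.sum(),np.percentile(P[k][:,2],[50,95]).round(4),np.percentile(w[k],[5,50,95]).round(3))
cv2.imwrite('pics/ms.png',cv2.resize(s['color'][280:450,130:350,::-1],None,fx=3,fy=3))
E
python3 ms.py
```

```text
clock: 32.62
ee_pos: [0.4327, 0.244, 0.0808]
tcp_rot: [0.027, 0.707, -0.707, -0.027]
contact_force: [-0.3, 0.1, 0.1]
gripper_width: -0.0001
[0.43241302 0.24403765 0.08079017]
-0.03 11 [0.0935 0.0949] [-0.004 -0.     0.004]
-0.02 19 [0.0932 0.0948] [-0.002  0.002  0.023]
-0.01 57 [0.059  0.0924] [0.022 0.024 0.026]
0.0 147 [0.0556 0.0926] [0.02  0.023 0.025]
0.01 261 [0.0561 0.0906] [0.011 0.017 0.022]
0.02 176 [0.0489 0.1398] [-0.031  0.009  0.023]
0.03 166 [0.1263 0.1528] [-0.034  0.009  0.027]
0.04 990 [0.1369 0.1899] [-0.03   0.004  0.032]
0.05 567 [0.1627 0.23  ] [-0.014  0.009  0.034]
0.06 300 [0.2186 0.2433] [-0.018  0.023  0.032]
0.07 413 [0.221  0.2407] [-0.01   0.007  0.02 ]
0.08 80 [0.069  0.0717] [-0.008  0.006  0.01 ]
0.09 75 [0.0688 0.0716] [-0.007  0.005  0.01 ]
0.1 76 [0.0688 0.0719] [-0.008  0.005  0.01 ]
0.11 84 [0.0687 0.0717] [-0.008  0.004  0.009]
0.12 82 [0.0686 0.0715] [-0.008  0.005  0.009]
0.13 78 [0.0684 0.0707] [-0.007  0.007  0.01 ]
0.14 162 [0.0628 0.0705] [-0.008  0.002  0.01 ]
```

Handle is level (top at 0.0715 along its length): upright. Withdraw and verify.

```bash
python3 -m crank '[[-4,0,0,0],[0,0,5,0],[0,0,25,0],[0,0,40,0],[0,0,40,0],[-10,-30,20,0],[-10,-40,0,0],[0,-40,0,0],[0,-40,0,0],[0,0,0,0]]' 1 20
python3 ms.py; python3 pinp.py 2>&1 | head -3
```

```text
clock: 33.5
ee_pos: [0.4083, 0.0885, 0.2116]
tcp_rot: [-0.029, -0.706, 0.708, 0.028]
contact_force: [0.1, -0.4, -0.5]
gripper_width: -0.0002
[0.40835675 0.09101592 0.21152281]
-0.03 31 [0.0926 0.0949] [-0.012 -0.001  0.012]
-0.02 102 [0.0934 0.0955] [-0.019  0.     0.022]
-0.01 163 [0.0925 0.0949] [-0.021  0.014  0.025]
0.0 240 [0.0828 0.0951] [-0.018  0.022  0.025]
0.01 399 [0.068  0.0943] [-0.017  0.014  0.021]
0.02 267 [0.0712 0.0926] [-0.01   0.004  0.011]
0.03 76 [0.0702 0.0729] [-0.007  0.005  0.01 ]
0.04 69 [0.0704 0.0728] [-0.009  0.007  0.01 ]
0.05 80 [0.0705 0.073 ] [-0.009  0.005  0.01 ]
0.06 80 [0.0704 0.0729] [-0.008  0.006  0.01 ]
0.07 78 [0.0701 0.0724] [-0.008  0.004  0.01 ]
0.08 74 [0.07   0.0731] [-0.007  0.006  0.01 ]
0.09 78 [0.0699 0.0722] [-0.008  0.005  0.01 ]
0.1 80 [0.0696 0.0722] [-0.008  0.006  0.01 ]
0.11 78 [0.0697 0.0727] [-0.007  0.005  0.01 ]
0.12 86 [0.0697 0.0717] [-0.007  0.005  0.01 ]
0.13 79 [0.0693 0.072 ] [-0.009  0.005  0.01 ]
0.14 153 [0.0636 0.0719] [-0.008  0.002  0.01 ]
Traceback (most recent call last):
  File "pinp.py", line 15, in <module>
    s=dict(np.load('side.npz')) if len(sys.argv)>1 else shot('side'); go(s,(270,190,345,270))
```

View pics/ms.png

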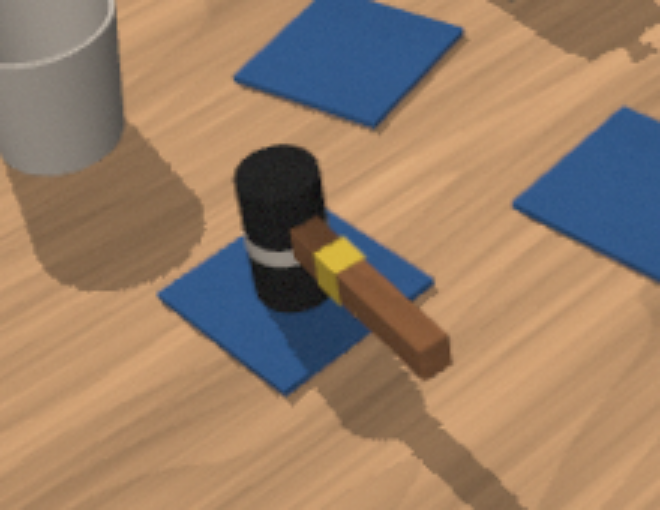

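Mallet stands upright on the pad (head at (285,230) in the crop, near the pad's centre), hand clear. Handing in.

```bash
python3 -c "
from bench import arm
print(arm.hand_in(), arm.read_state()['clock'])"
```

```text
the job is handed in; nothing more can be done
the job is handed in; nothing more can be done
```

The job is handed in at about 34 s of the 54 s allowed. As far as I could check, every step was met.

- **Tilting the mallet:** Moves could not tilt the tool. I pivoted the mallet in the grip to about 18° by rolling its head edge on the pad. That is 12° out of square with the pin, against the 20° limit.
- **Extra tilt:** Pressing the head on the mould's near rail to tilt it further had no effect. It reached about 26 N, because lowering the grip force did not relax the grip, so I went on with 18°.
- **Knock:** It was commanded at about 74 mm/s. The pin went down 19.6 mm by depth measurement, leaving it about 21–24 mm out, and the mallet was then lifted well clear.
- **Press:** The pin went down another 8.4 mm, then resisted about 26 N for over a second without moving. I estimate it about 13–16 mm out. Depth readings of the collar scatter by a few mm, so this is not a tight figure. After the mallet was lifted off, the reading put it 27.9 mm below where it started. My last check of the pin before handing in gave no reading because the arm hid it.
- **Return:** The mallet came to rest tilted on the pad. Lifting it by the handle end did not right it, so I pushed the head upright with the closed fingers.
- **Final check:** The mallet stands upright with its handle level. The head is within about 5 mm of the pad's centre, and the hand is clear. I never aimed at the tub, rosette or jar, but did not measure them again at the end.

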